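Pack the staining caddy

TASK

Pack the staining caddy: stand the three tall dropper bottles upright in its three small pockets, one in each, and only then, as the last thing, stand the glass staining jar upright in its empty large bay, so that nothing is carried over the glass. The small dropper bottle and the slim white canister do not belong to the kit: leave them standing where they are.

Things in the scene. Friction and masses are not known exactly. Their poses are not given: they have to be found in the camera images.
- stain_violet_c (a point): tall brown dropper bottle (black cap): round body 33 mm in diameter and 50 mm high, then a shoulder and a slimmer dropper cap, 87 mm high in all, about 70 g, standing upright. One of three of the same shape and size that belong to the staining kit. Point: its centre, half-way up (43.5 mm above its underside); z up along the bottle.
- stain_iodine_c (a point): tall brown dropper bottle (white cap): round body 33 mm in diameter and 50 mm high, then a shoulder and a slimmer dropper cap, 87 mm high in all, about 70 g, standing upright. One of three of the same shape and size that belong to the staining kit. Point: its centre, half-way up (43.5 mm above its underside); z up along the bottle.
- stain_red_c (a point): tall brown dropper bottle (red cap): round body 33 mm in diameter and 50 mm high, then a shoulder and a slimmer dropper cap, 87 mm high in all, about 70 g, standing upright. One of three of the same shape and size that belong to the staining kit. Point: its centre, half-way up (43.5 mm above its underside); z up along the bottle.
- staining_jar_c (a point): staining jar of clear glass, violet inside, with a broad lid: round, glass body 52 mm in diameter from the underside to 70 mm up, lid 56 mm in diameter from 70 to 80 mm up, 84 mm high in all (keep 90 mm clear), about 160 g; lid and jar are one piece; standing upright. Belongs to the staining kit. Point: 42 mm above its underside, on its axis; z up.
- immersion_oil_c (a point): look-alike, not of the kit: the small brown dropper bottle, 28 mm in diameter and only 70 mm high (the kit's bottles are 33 and 87 mm), standing upright. Point: its centre, 35 mm above its underside.
- objective_case_c (a point): look-alike, not of the kit: slim white canister with a black screw lid, 37 mm in diameter and 62 mm high (the staining jar is 56 and 84 mm), standing upright. Point: its centre, 31 mm above its underside.
- caddy: low grey tray, fixed, 133 (x) by 162 mm (y); walls 3 mm thick, tops 20 mm, floor 4 mm above the desk; steel loops at the y ends. Origin: centre of underside. On its -x side three small pockets, 50 mm square, centres x = -38.5, y = -53, 0, 53 mm. On its +x side two large bays, 74 mm square: the empty jar bay, centre x = 26, y = 41 mm, and one at y = -39 with a box of cover glasses, 26 mm high.
There are look-alikes about, which are no part of the job. What is shaped like the part that bears stain_red_c but green is not meant.

How it is judged:
By the outcome, as a careful person would: the job done as asked, in the order asked, and still so for the second after the job is handed in, with the robot touching nothing.
It also fails if it takes over 115 s, if anything falls off the work surface, if the arm or the gripper's body presses on something with over 40 N, if the wrist force passes 120 N, or if a joint passes its speed limit or range.

ROBOT

A 6-joint arm with a two-finger parallel gripper is mounted at the origin on a cart in front of the work surface, level with it; the furniture and walls round the work are solid. World frame = base frame: x ahead of the robot, y to its left, z up, the work surface at z = 0. Lengths are in mm, angles in rad, forces in N, time in s.
With the tool pointing down it reaches from about 350 to 875 mm from the base axis. Payload 4.2 kg.
Tool frame: the origin (TCP) lies between the finger pads; the fingertips stand 8 mm ahead of it and the grasp point (between the pads) lies 11 mm behind it; z points along the fingers, y is the line along which they close (so a half turn about z gives the same grasp; the last joint's range is limited). The gripper opens to 85 mm and grips with 20 to 120 N. Pads are 22 mm wide; open, the fingers measure 114 mm over their backs; the gripper's body (76 mm by 85 mm) begins 54 mm behind the grasp point. The pads swing forward as they close: fully open they stand 13 mm farther back than shut.
Start: joints at [1.452, 0.385, 0.008, 0, -1.194, -0.259], TCP at [230.515, 580.915, 239.312] pointing down, gripper open.
Joint ranges: [-3.14, 3.14], [-1.21, 2.06], [-1.07, 1.41], [-3.16, 2.05], [-2.99, -0.16], [-3.1, 3.1]. Speed limits (rad/s): [2.79, 2.79, 3.14, 3.14, 3.14, 3.14].

INTERFACE

Orientations are given as a unit quaternion [x, y, z, w].
In Python, from bench import read_state, get_image, camera_params, job_done gives the robot as it stands.
- The arm moves only by the tool drive_tool, never from a script. Its argument "moves" is a list that holds one entry, the list of rows, each a list of 7 numbers: the shift along the tool's x, y, z in m, then the turn, a rotation vector about the tool's x, y, z in rad, then the closure in counts, from 0 (fully open) to 255 (shut). A call has 1 to 8 rows; each row shifts and turns the commanded pose from where the row before left it, along the tool's axes as they then stand; what a row does not reach is not made up. A row lasts 1/12 s, in which the tool goes at most 41.7 mm and 7.16 degrees, less where a joint would pass 70% of its speed; a pose out of reach is approached as far as the arm can. A call is refused whole if a number of a shift passes 0.0417 or a number of a turn 0.125, either way. A call with a gripper value outside its range is refused whole. The fingers move at their own pace and stop on an object; the grip force is fixed at half the most. Time passes only in rows, so rows that do not move let the fingers close. It gives the time, the measured TCP pose, the force and the opening at its end, in the units of the state.
- read_state(): the state, without advancing time (a new reading comes with each control period).
- get_image(name): name is "side" or "top"; returns the picture (400x640x3 uint8, blue, green, red); there is no depth.
- camera_params(name): a dict with "mtx" (3x3 intrinsics, pixels), "extrinsics" (4x4, takes a point from camera to world coordinates). Camera axes: x right, y up, looking along -z (the intrinsics and any distortion apply to the point x, -y, -z); pixel columns grow to the right and rows downward; lengths in mm; the calibration is good to about 2 mm. A picture is of the moment at which its call begins. camera_params takes no time and is no camera call.
- job_done(): hands the job in, once; it reports no verdict.
The state is a dict: "clock": time; "joints": joint angles; "joint_vel": joint speeds; "joint_efforts": joint torques, N m; "position": TCP position; "ee_rot": TCP orientation; "contact_force": force on the tool from outside, world axes, zero at the start; "wrist_torque": the same for the moment, N m; "gripper_width": finger opening in mm.
Only numpy, scipy, OpenCV 4.12 (cv2) and the standard library are available. Lean on these libraries where they do the work, as an engineer would, in place of code of your own. Each camera call takes 0.05 s, during which the arm holds its last target. There are 200 camera calls.

## Working session

There is one attempt and no reset: what is moved stays moved. The work goes in short steps, Python scripts to look and compute and a tool call to move; the robot and the scene stay as the last step left them, time stands still between calls to the robot, and variables do not carry over. Pictures are saved under pics/ and viewed, on a budget of 20 in all, crops included, one or two more only if the job needs it, and the job is handed in when it is done.

Besides the shell and the picture viewer there is one more tool, called after "Emit:" as a command line: name --argument value ..., lists and objects as JSON in quotes. drive_tool: Moves the arm, as the interface text tells. Its arguments: {"type":"object","properties":{"moves":{"type":"array"}},"required":["moves"]}

```bash
mkdir -p pics; cat > h.py <<'E'
import numpy as np,cv2
from bench import read_state,get_image,camera_params,job_done
def ray(n,u,v):
    p=camera_params(n);K=np.array(p["mtx"]);E=np.array(p["extrinsics"])
    d=np.linalg.inv(K)@[u,v,1];d=np.array([d[0],-d[1],-d[2]])
    return E[:3,3],E[:3,:3]@d
def at(n,u,v,z):
    o,d=ray(n,u,v);return (o+d*(z-o[2])/d[2]).round(1)
def proj(n,P):
    p=camera_params(n);K=np.array(p["mtx"]);E=np.array(p["extrinsics"])
    c=E[:3,:3].T@(np.array(P,float)-E[:3,3]);q=K@[c[0],-c[1],-c[2]];return (q[:2]/q[2]).round(1)
E
python3 - <<'E'
from h import *
for n in("top","side"):
    im=get_image(n);cv2.imwrite(f"pics/{n}0.png",im);p=camera_params(n);print(n,p)
s=read_state();print(s["ee_rot"],s["position"],s["clock"],s["gripper_width"])
E
```

```text
top {'mtx': array([[376.14949426,   0.        , 323.22522769],
       [  0.        , 376.14949426, 196.51064456],
       [  0.        ,   0.        ,   1.        ]]), 'extrinsics': array([[-2.72856516e-02,  9.85709231e-01, -1.66231180e-01,
         4.59753434e+02],
       [-9.98943695e-01, -2.07367141e-02,  4.10058997e-02,
         3.44317377e+01],
       [ 3.69728054e-02,  1.67174462e-01,  9.85233836e-01,
         9.00208787e+02],
       [ 0.00000000e+00,  0.00000000e+00,  0.00000000e+00,
         1.00000000e+00]])}
side {'mtx': array([[456.97269605,   0.        , 321.69393592],
       [  0.        , 456.97269605, 198.7463082 ],
       [  0.        ,   0.        ,   1.        ]]), 'extrinsics': array([[ 8.79888703e-01,  2.93834679e-01, -3.73439488e-01,
         2.79988703e+02],
       [-4.75128093e-01,  5.32436735e-01, -7.00545800e-01,
        -5.92828634e+02],
       [-7.01174842e-03,  7.93833928e-01,  6.08094179e-01,
         5.93978395e+02],
       [ 0.00000000e+00,  0.00000000e+00,  0.00000000e+00,
         1.00000000e+00]])}
[ 9.82194067e-01 -1.87866580e-01 -1.21594382e-04  9.73606976e-04] [230.35931924 580.45313887 238.33392501] 0.1 85.06870048260184
```

View pics/top0.png

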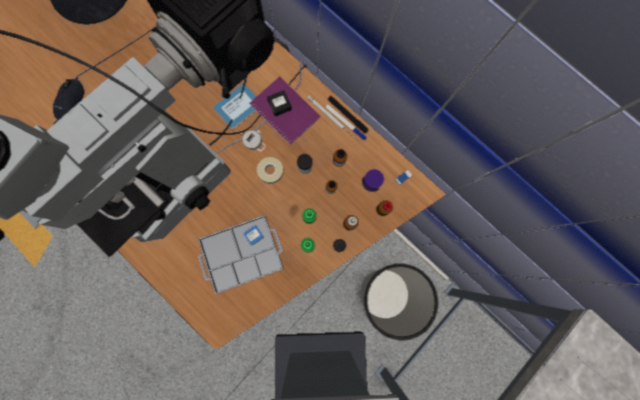

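View pics/side0.png

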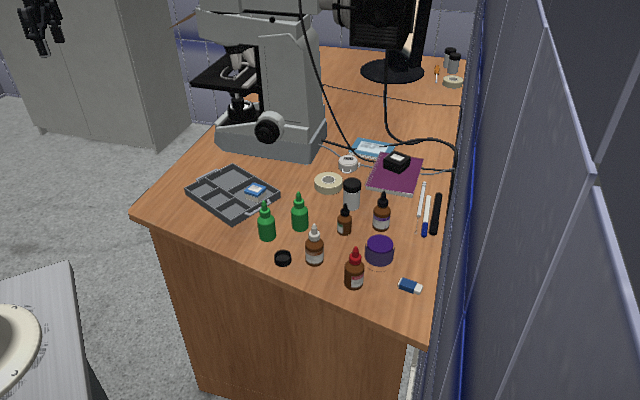

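The top view shows the caddy at (240,253), the violet bottle (black cap) at (340,157), oil at (332,186), jar at (373,180), red at (385,207), white cap at (351,222), green bottles at (309,215) and (307,245), and the canister at (305,162).
- **Could be mistaken for kit bottles:** the two greens, and the small oil bottle (345,219 in the side view, against the violet at 381,212).
- **Could be mistaken for the jar:** the white canister.

I'll check the choice in close crops.

```bash
python3 - <<'E'
from h import *
a=cv2.imread("pics/top0.png")[135:300,190:410];cv2.imwrite("pics/t1.png",cv2.resize(a,None,fx=3.6,fy=3.6,interpolation=2))
a=cv2.imread("pics/side0.png")[145:305,175:435];cv2.imwrite("pics/s1.png",cv2.resize(a,None,fx=3,fy=3,interpolation=2))
for P in([0,0,0],[230,580,239],[500,0,0],[500,200,0],[400,0,0]):print(P,proj("top",P),proj("side",P))
E
```

```text
[0, 0, 0] [329.6 475.9] [-34.6 360.7]
[230, 580, 239] [-35.3 418.2] [53.1 51.6]
[500, 0, 0] [323.2 242.8] [277.  247.3]
[500, 200, 0] [238.5 245. ] [239.8 191.8]
[400, 0, 0] [324.4 285.9] [226.  265.9]
```

View pics/t1.png

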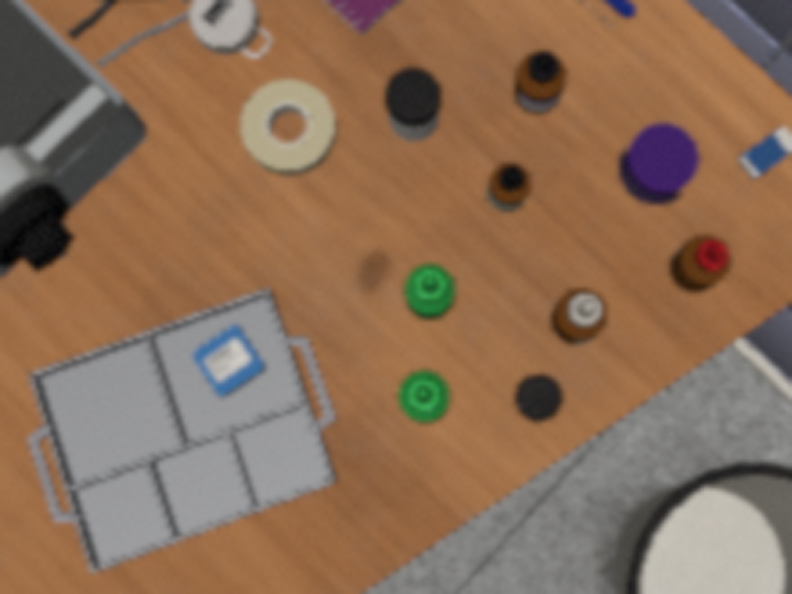

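View pics/s1.png

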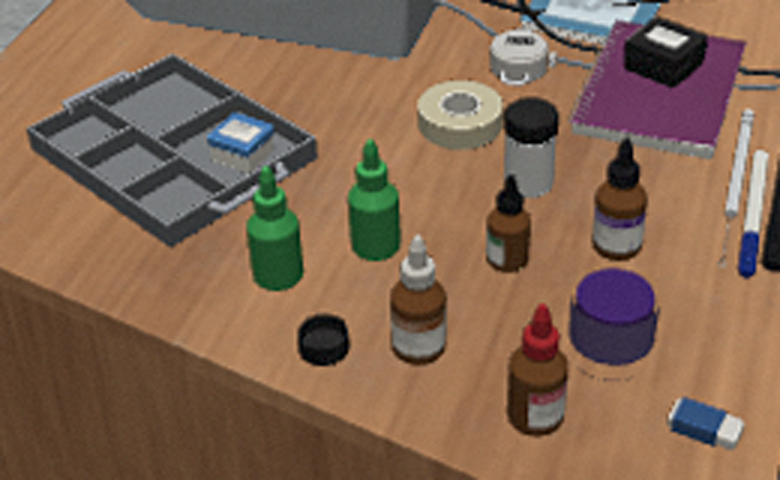

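```bash
cat > loc.py <<'E'
from h import *
T=lambda u,v,z:at("top",u/3.6+190,v/3.6+135,z)
S=lambda u,v,z:at("side",u/3+175,v/3+145,z)
for n,t,s,z in [("violet",(544,66),(626,142),87),("iod",(585,308),(418,238),87),("red",(711,253),(541,307),87),("oil",(512,177),(511,178),70),("jar",(662,160),(615,297),82),("can",(413,95),(531,117),62),("g1",(430,286),(371,142),87),("g2",(423,395),(267,168),87)]:
    print(n,T(*t,z)[:2],S(*s,z)[:2])
C=[T(*p,20)[:2] for p in((35,375),(270,293),(333,483),(95,570))]
D=[S(*p,20)[:2] for p in((173,57),(317,150),(172,240),(30,130))]
for C in(C,D):
    C=np.array(C);print(C.tolist(),C.mean(0),[np.linalg.norm(C[i]-C[i-1]).round() for i in range(4)])
print([T(*p,0) for p in((145,130),(0,270),(70,235),(790,310),(365,590))])
E
python3 loc.py
```

```text
violet [694.3 -42.2] [701.3 -47.1]
iod [542.5 -61.7] [546.4 -65.7]
red [ 574.4 -140.3] [ 577.7 -147.3]
oil [627.6 -21.2] [632.1 -25.4]
jar [ 634.1 -114. ] [ 620.  -155.6]
can [683.8  39.8] [682.7  33.4]
g1 [558.1  31.6] [563.2  29.2]
g2 [492.8  37.2] [496.4  35.9]
[[514.7, 285.0], [564.0, 135.4], [441.5, 95.7], [392.2, 244.6]] [478.1   190.175] [np.float64(129.0), np.float64(158.0), np.float64(129.0), np.float64(157.0)]
[[515.7, 282.9], [563.5, 121.2], [442.3, 78.4], [394.2, 241.7]] [478.925 181.05 ] [np.float64(128.0), np.float64(169.0), np.float64(129.0), np.float64(170.0)]
[array([679.1, 221.6,   0. ]), array([585.7, 315.5,   0. ]), array([608.2, 270.2,   0. ]), array([ 546.8, -210.4,    0. ]), array([372.9,  77.3,   0. ])]
```

```bash
cat >> h.py <<'E'
def tri(t,s):
    o1,d1=ray("top",*t);o2,d2=ray("side",*s)
    r=np.linalg.lstsq(np.c_[d1,-d2],o2-o1,rcond=None)[0];a=o1+d1*r[0];b=o2+d2*r[1]
    return ((a+b)/2).round(1),np.linalg.norm(a-b).round(1)
E
python3 - <<'E'
from h import *
f=lambda t,s:tri((t[0]/3.6+190,t[1]/3.6+135),(s[0]/3+175,s[1]/3+145))
for n,t,s in [("violet",(544,66),(626,142)),("iod",(585,308),(418,238)),("red",(711,253),(541,307)),("jar",(662,160),(615,297)),("can",(413,95),(531,117))]:print(n,f(t,s))
a=cv2.imread("pics/side0.png")[210:300,330:430];cv2.imwrite("pics/s2.png",cv2.resize(a,None,fx=6,fy=6,interpolation=2))
E
```

```text
violet (array([698.8, -44.2,  84.6]), np.float64(8.1))
iod (array([545.1, -62.9,  84.8]), np.float64(4.9))
red (array([ 577.7, -142.5,   82.1]), np.float64(5.6))
jar (array([ 644.1, -121.9,   42.9]), np.float64(3.5))
can (array([685.8,  39.5,  56.8]), np.float64(1.4))
```

View pics/s2.png

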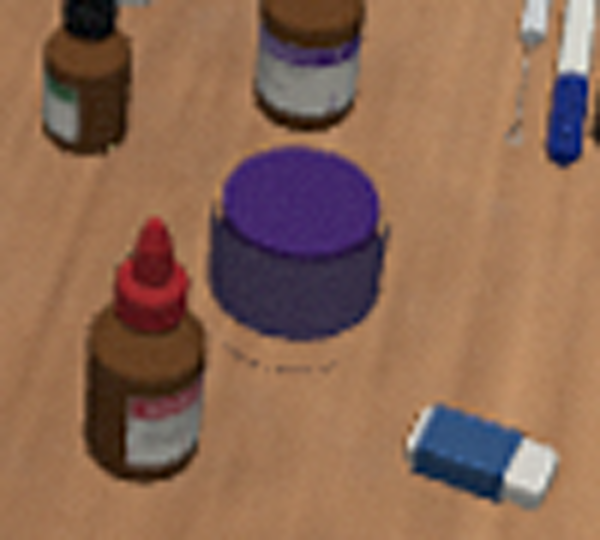

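Both bottles and jar are identified:
- **Red:** side-view crop (150,280). It is a kit bottle, and the greens are excluded.
- **Violet:** the tall, black-capped bottle. The oil is clearly the shorter one.
- **Jar:** the clear glass one with a violet fill.

The jar's lid is nearly invisible, and its axis triangulates to about (644,-122). The caddy yaw is about 0.318 rad. I'm setting off: first turn to caddy yaw, then head to red.

Emit:
drive_tool --moves '[[[0, 0, 0, 0, 0, -0.116, 70], [0, 0, 0, 0, 0, -0.116, 70], [0, 0, 0, 0, 0, -0.116, 70], [0, 0, 0, 0, 0, -0.116, 70], [0, 0, 0, 0, 0, -0.116, 70], [0, 0, 0, 0, 0, -0.116, 70], [0.005, 0.03, 0, 0, 0, 0, 70], [0.005, 0.04, 0, 0, 0, 0, 70]]]'

```text
clock: 0.77
position: [261.3, 518.5, 237.8]
ee_rot: [0.987, 0.16, -0.0, 0.001]
contact_force: [0.8, -0.1, -0.4]
gripper_width: 62.0
```

Emit:
drive_tool --moves '[[[0.005, 0.04, 0, 0, 0, 0, 70], [0.005, 0.04, 0, 0, 0, 0, 70], [0.005, 0.04, 0, 0, 0, 0, 70], [0.005, 0.04, 0, 0, 0, 0, 70], [0.005, 0.04, 0, 0, 0, 0, 70], [0.005, 0.04, 0, 0, 0, 0, 70], [0.005, 0.04, 0, 0, 0, 0, 70], [0.005, 0.04, 0, 0, 0, 0, 70]]]'

```text
clock: 1.43
position: [400.1, 224.1, 239.2]
ee_rot: [0.987, 0.159, -0.0, -0.0]
contact_force: [0.9, 0.4, 0.1]
gripper_width: 62.1
```

Emit:
drive_tool --moves '[[[0.005, 0.04, 0, 0, 0, 0, 70], [0.005, 0.04, 0, 0, 0, 0, 70], [0.005, 0.04, 0, 0, 0, 0, 70], [0.005, 0.04, 0, 0, 0, 0, 70], [0.005, 0.04, 0, 0, 0, 0, 70], [0.005, 0.04, 0, 0, 0, 0, 70], [0.005, 0.03, 0, 0, 0, 0, 70], [0.002, 0.01, 0, 0, 0, 0, 70]]]'

```text
clock: 2.1
position: [523.7, -31.5, 238.6]
ee_rot: [0.988, 0.156, -0.001, 0.0]
contact_force: [-0.6, 0.6, -0.4]
gripper_width: 62.5
```

```bash
cat >> h.py <<'E'
from scipy.spatial.transform import Rotation as Ro
def go(x,y,z):
    s=read_state();R=Ro.from_quat(s["ee_rot"]).as_matrix();p=s["position"]
    print("t",s["clock"],"pos",p.round(1),"yaw",np.arctan2(R[1,0],R[0,0]).round(3),"tilt",R[:2,2].round(3),"w",s["gripper_width"],"j",s["joints"].round(2),"F",s["contact_force"].round(1))
    print("delta tool mm",(R.T@(np.array([x,y,z])-p)).round(1))
E
python3 -c "
from h import *
go(577,-143,29)"
```

```text
t 2.1 pos [523.7 -31.5 238.6] yaw 0.314 tilt [-0.001 -0.001] w 62.46812089109851 j [ 0.25  0.22 -0.24  0.   -1.12  1.63] F [-0.6  0.6 -0.4]
delta tool mm [ 16.5 122.4 209.6]
```

Emit:
drive_tool --moves '[[[0.004, 0.035, 0.01, 0, 0, 0, 70], [0.004, 0.035, 0.02, 0, 0, 0, 70], [0.004, 0.035, 0.02, 0, 0, 0, 70], [0.004, 0.017, 0.03, 0, 0, 0, 70], [0, 0, 0.03, 0, 0, 0, 70], [0, 0, 0, 0, 0, 0, 70], [0, 0, 0, 0, 0, 0, 70]]]'

```text
clock: 2.68
position: [574.9, -138.9, 127.8]
ee_rot: [0.987, 0.159, -0.002, -0.0]
contact_force: [-0.3, 0.1, 0.4]
gripper_width: 61.8
```

```bash
python3 - <<'E'
from h import *
t=get_image("top")[150:260,320:430];s=get_image("side")[150:300,280:430]
cv2.imwrite("pics/a1.png",np.hstack([cv2.resize(t,(400,400),interpolation=2),cv2.resize(s,(400,400),interpolation=2)]))
go(577,-143,29)
print(proj("top",read_state()["position"]),proj("side",read_state()["position"]))
E
```

```text
t 2.7833 pos [ 577.2 -138.5  131.3] yaw 0.32 tilt [ 0.003 -0.001] w 61.96614815991419 j [ 0.04  0.43 -0.22  0.   -0.92  1.85] F [ 0.1 -0.5  1.6]
delta tool mm [ -1.9   4.  102.3]
[390.9 200.9] [353.1 223.2]
```

View pics/a1.png

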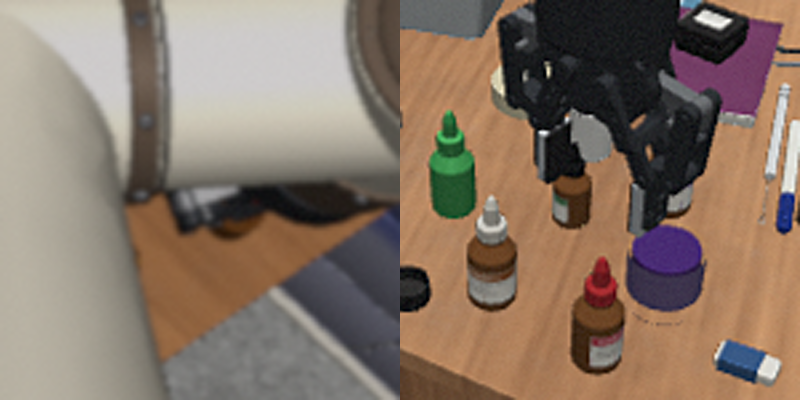

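The side view shows the fingertips at (335,216) and (373,235), with their midpoint at about (354,226), matching the kinematics. The red tip is at (355,248). Next I compare that with the projection and correct.

```bash
python3 - <<'E'
from h import *
for P in((577,-143),(575,-147),(578,-147)):print(P,proj("side",P+(87,)),proj("side",P+(0,)), proj("top",P+(87,)))
s=cv2.imread("pics/side0.png").astype(int)
b,g,r=s[...,0],s[...,1],s[...,2]
m=(r>g*2)&(r>80);m[:,:330]=0
ys,xs=np.nonzero(m[235:300,330:380]);print("red cap top row",ys.min()+235,"cols",xs.min()+330,xs.max()+330)
E
```

```text
(577, -143) [353.5 245.8] [351.7 282.8] [388.6 204.1]
(575, -147) [353.8 247.8] [352.  284.7] [390.5 205. ]
(578, -147) [355.4 247.1] [353.5 284.1] [390.4 203.6]
red cap top row 246 cols 349 361
```

Emit:
drive_tool --moves '[[[-0.002, 0.006, 0.02, 0, 0, 0, 70], [0, 0, 0.03, 0, 0, 0, 70], [0, 0, 0.03, 0, 0, 0, 70], [0, 0, 0.022, 0, 0, 0, 70], [0, 0, 0, 0, 0, 0, 70], [0, 0, 0, 0, 0, 0, 200], [0, 0, 0, 0, 0, 0, 200], [0, 0, 0, 0, 0, 0, 200]]]'

```text
clock: 3.45
position: [578.5, -145.1, 30.7]
ee_rot: [0.987, 0.159, 0.003, 0.001]
contact_force: [0.7, -0.3, -1.0]
gripper_width: 30.7
```

Emit:
drive_tool --moves '[[[0, 0, 0, 0, 0, 0, 200], [0, 0, 0, 0, 0, 0, 200], [0, 0, 0, 0, 0, 0, 200], [0, 0, 0, 0, 0, 0, 200]]]'

```text
clock: 3.78
position: [578.5, -145.2, 30.7]
ee_rot: [0.987, 0.159, 0.003, 0.001]
contact_force: [-0.0, 1.6, 7.8]
gripper_width: 30.9
```

Emit:
drive_tool --moves '[[[0, 0, -0.02, 0, 0, 0, 200], [0, 0, -0.03, 0, 0, 0, 200], [0, 0, -0.04, 0, 0, 0, 200], [0, 0, -0.04, 0, 0, 0, 200], [0, 0, -0.02, 0, 0, 0, 200], [0, 0, 0, 0, 0, 0, 200]]]'

```text
clock: 4.28
position: [579.5, -145.8, 185.2]
ee_rot: [0.987, 0.159, 0.007, 0.002]
contact_force: [0.8, 0.1, -0.2]
gripper_width: 30.6
```

```bash
python3 - <<'E'
from h import *
s=get_image("side")[100:300,280:430]
cv2.imwrite("pics/a2.png",cv2.resize(s,None,fx=3,fy=3,interpolation=2))
go(458,128,180)
p=read_state()["position"]
for z in(-75,-29,15,58):print(z,proj("side",p+[0,0,z]))
E
```

```text
t 4.3333 pos [ 577.7 -145.5  181.7] yaw 0.318 tilt [0.009 0.   ] w 30.84406822496153 j [ 0.02  0.38 -0.16  0.   -1.03  1.86] F [-0.6  0.3 -1.6]
delta tool mm [ -28.2 -297.2    0.7]
-75 [355.2 237.5]
-29 [356.3 215. ]
15 [357.5 191.6]
58 [358.8 167. ]
```

View pics/a2.png

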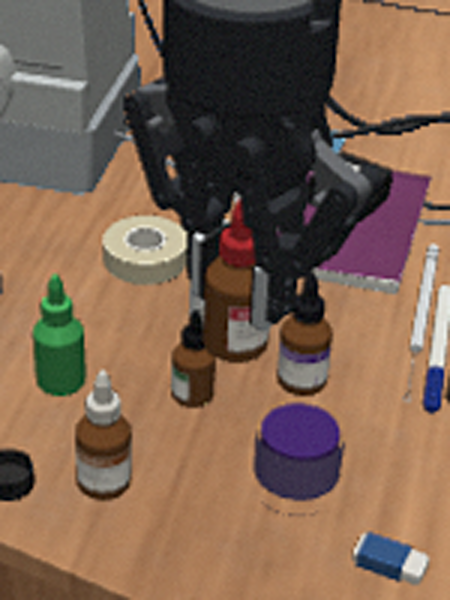

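Red is held upright and centred; the tip at (359,167) matches the prediction. Carrying it to the y=-53 pocket.

Emit:
drive_tool --moves '[[[-0.004, -0.02, 0, 0, 0, 0, 200], [-0.004, -0.04, 0, 0, 0, 0, 200], [-0.004, -0.04, 0, 0, 0, 0, 200], [-0.004, -0.04, 0, 0, 0, 0, 200], [-0.004, -0.04, 0, 0, 0, 0, 200], [-0.004, -0.04, 0, 0, 0, 0, 200], [-0.004, -0.04, 0, 0, 0, 0, 200], [0, -0.037, 0, 0, 0, 0, 200]]]'

```text
clock: 5.0
position: [454.0, 128.8, 176.4]
ee_rot: [0.987, 0.158, -0.001, 0.0]
contact_force: [0.9, -0.3, -1.5]
gripper_width: 30.8
```

Emit:
drive_tool --moves '[[[0, 0, 0.02, 0, 0, 0, 200], [0, 0, 0.03, 0, 0, 0, 200], [0, 0, 0.03, 0, 0, 0, 200], [0, 0, 0.03, 0, 0, 0, 200], [0, 0, 0, 0, 0, 0, 200]]]'

```text
clock: 5.42
position: [451.8, 125.3, 61.8]
ee_rot: [0.987, 0.158, -0.007, 0.002]
contact_force: [-0.8, -0.2, -0.7]
gripper_width: 30.7
```

```bash
python3 - <<'E'
from h import *
t=get_image("top")[190:310,180:300];s=get_image("side")[120:250,160:290]
cv2.imwrite("pics/a3.png",np.hstack([cv2.resize(t,(400,400),interpolation=2),cv2.resize(s,(400,400),interpolation=2)]))
go(458,128,35)
E
```

```text
t 5.5167 pos [455.8 127.3  66.6] yaw 0.318 tilt [-0.003 -0.002] w 30.79830281868108 j [ 0.62  0.35 -0.58  0.   -0.65  1.27] F [-0.3  0.3 -0.2]
delta tool mm [ 2.4 -0.  31.5]
```

View pics/a3.png

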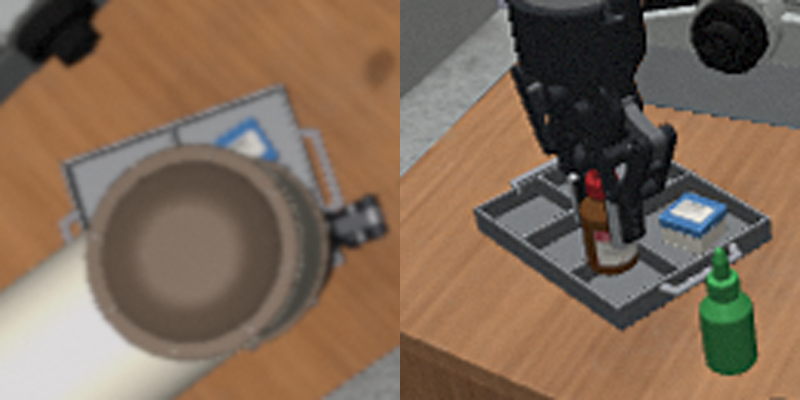

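The bottle hangs over the caddy with its base at side crop (612,262). I'll overlay the caddy model on the first pictures to verify the pocket position before lowering.

```bash
python3 - <<'E'
from h import *
def fit(cx,cy,a):
    c,s=np.cos(a),np.sin(a);return lambda x,y,z:(cx+c*x-s*y,cy+s*x+c*y,z)
f=fit(478.1,190.2,.318)
out=[]
for n,(r0,c0) in(("top",(205,185)),("side",(150,175))):
    im=cv2.imread(f"pics/{n}0.png")[r0:r0+100,c0:c0+110];im=cv2.resize(im,None,fx=3.6,fy=3.6,interpolation=2)
    def L(pts):
        q=[((proj(n,f(*p))-[c0,r0]+.5)*3.6).astype(int) for p in pts]
        cv2.polylines(im,[np.array(q)],True,(0,0,255),1)
    L([(x,y,20) for x,y in((66.5,81),(66.5,-81),(-66.5,-81),(-66.5,81))])
    for y in(-53,0,53):L([(-38.5+a,y+b,4) for a,b in((25,25),(25,-25),(-25,-25),(-25,25))])
    L([(26+a,41+b,4) for a,b in((37,37),(37,-37),(-37,-37),(-37,37))])
    out.append(im)
cv2.imwrite("pics/ov.png",np.hstack(out))
E
```

```text
(no output)
```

View pics/ov.png

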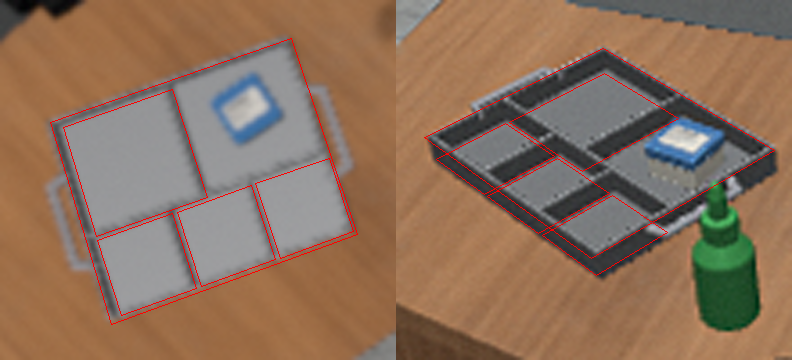

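The model fits both views within about 3 mm, so I'm lowering and releasing.

Emit:
drive_tool --moves '[[[0.002, 0, 0.01, 0, 0, 0, 200], [0, 0, 0.015, 0, 0, 0, 200], [0, 0, 0.006, 0, 0, 0, 200], [0, 0, 0, 0, 0, 0, 200], [0, 0, 0, 0, 0, 0, 200]]]'

```text
clock: 5.93
position: [459.0, 128.7, 36.9]
ee_rot: [0.987, 0.158, 0.001, -0.0]
contact_force: [-0.4, 0.1, -0.3]
gripper_width: 30.6
```

```bash
python3 -c "
from h import *
go(458,128,34)"
```

```text
t 5.9333 pos [459.  128.7  36.9] yaw 0.318 tilt [0.001 0.   ] w 30.610924745391415 j [ 0.62  0.4  -0.6   0.   -0.57  1.27] F [-0.4  0.1 -0.3]
delta tool mm [-1.2  0.4  2.9]
```

Emit:
drive_tool --moves '[[[0, 0, 0.002, 0, 0, 0, 200], [0, 0, 0, 0, 0, 0, 200], [0, 0, 0, 0, 0, 0, 120], [0, 0, 0, 0, 0, 0, 120], [0, 0, 0, 0, 0, 0, 120], [0, 0, -0.005, 0, 0, 0, 120], [0, 0, -0.02, 0, 0, 0, 120], [0, 0, -0.03, 0, 0, 0, 120]]]'

```text
clock: 6.6
position: [456.8, 127.5, 88.2]
ee_rot: [0.987, 0.158, -0.003, 0.001]
contact_force: [0.5, 0.5, 0.6]
gripper_width: 45.5
```

Emit:
drive_tool --moves '[[[0, 0, -0.04, 0, 0, 0, 120], [0, 0, -0.04, 0, 0, 0, 120], [0, 0.01, -0.02, 0, 0, 0, 70], [0.01, 0.03, 0, 0, 0, 0, 70], [0.01, 0.04, 0, 0, 0, 0, 70], [0.01, 0.04, 0, 0, 0, 0, 70], [0.01, 0.04, 0, 0, 0, 0, 70], [0, 0, 0, 0, 0, 0, 70]]]'

```text
clock: 7.27
position: [549.3, -15.7, 189.6]
ee_rot: [0.988, 0.155, 0.001, 0.001]
contact_force: [0.7, 0.2, 0.8]
gripper_width: 61.5
```

```bash
python3 - <<'E'
from h import *
s=get_image("side")[130:290,170:400]
cv2.imwrite("pics/a4.png",cv2.resize(s,None,fx=3,fy=3,interpolation=2))
for P in((545,-64),(543,-62),(547,-66)):print(P,proj("side",P+(87,)),proj("side",P+(0,)), proj("top",P+(87,)))
go(545,-64,29)
E
```

```text
(545, -64) [313.2 224. ] [314.  260.4] [353.5 219.4]
(543, -62) [311.6 223.7] [312.6 260.1] [352.6 220.3]
(547, -66) [314.7 224.3] [315.5 260.7] [354.4 218.5]
t 7.3167 pos [547.6 -13.8 189.2] yaw 0.313 tilt [-0. -0.] w 62.25375024380941 j [ 0.27  0.3  -0.26  0.   -1.02  1.61] F [ 0.9 -0.4  0. ]
delta tool mm [-17.9  46.9 160.2]
```

View pics/a4.png

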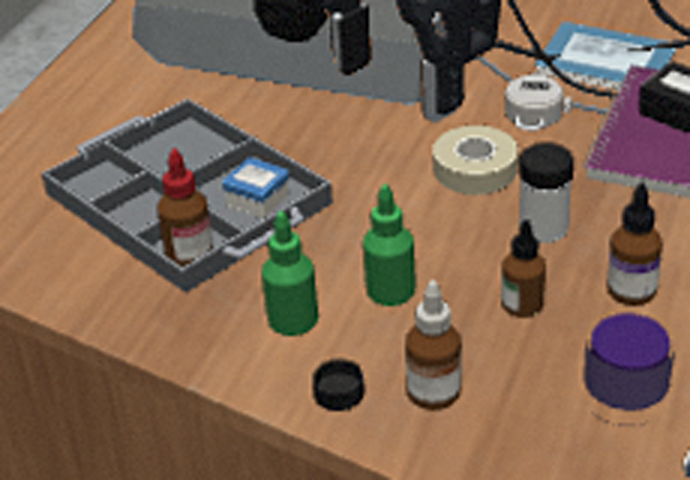

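Red stands upright in its pocket. The white-cap tip is at (314,224), which puts iodine at about (546,-65). Going to grasp it.

Emit:
drive_tool --moves '[[[-0.008, 0.02, 0, 0, 0, 0, 70], [-0.009, 0.028, 0.02, 0, 0, 0, 70], [0, 0, 0.03, 0, 0, 0, 70], [0, 0, 0, 0, 0, 0, 70], [0, 0, 0, 0, 0, 0, 70]]]'

```text
clock: 7.73
position: [544.2, -61.5, 138.7]
ee_rot: [0.987, 0.159, -0.002, 0.0]
contact_force: [0.8, 0.4, 0.2]
gripper_width: 62.2
```

```bash
python3 -c "
from h import *
go(546,-65,29)"
```

```text
t 7.7333 pos [544.2 -61.5 138.7] yaw 0.319 tilt [-0.004 -0.001] w 62.1614752636954 j [ 0.18  0.35 -0.32  0.   -0.9   1.71] F [0.8 0.4 0.2]
delta tool mm [  1.    3.9 109.7]
```

Emit:
drive_tool --moves '[[[0.001, 0.003, 0.02, 0, 0, 0, 70], [0, 0, 0.03, 0, 0, 0, 70], [0, 0, 0.03, 0, 0, 0, 70], [0, 0, 0.029, 0, 0, 0, 70], [0, 0, 0, 0, 0, 0, 70], [0, 0, 0, 0, 0, 0, 200], [0, 0, 0, 0, 0, 0, 200], [0, 0, 0, 0, 0, 0, 200]]]'

```text
clock: 8.4
position: [549.7, -63.6, 33.5]
ee_rot: [0.987, 0.159, 0.003, 0.0]
contact_force: [0.4, 0.0, 0.7]
gripper_width: 30.3
```

Emit:
drive_tool --moves '[[[0, 0, 0, 0, 0, 0, 200], [0, 0, 0, 0, 0, 0, 200], [0, 0, 0, 0, 0, 0, 200]]]'

```text
clock: 8.65
position: [549.7, -63.7, 33.4]
ee_rot: [0.987, 0.159, 0.003, 0.0]
contact_force: [-0.7, 1.8, 8.5]
gripper_width: 30.4
```

Emit:
drive_tool --moves '[[[0, 0, -0.02, 0, 0, 0, 200], [0, 0, -0.03, 0, 0, 0, 200], [0, 0, -0.04, 0, 0, 0, 200], [0, 0, -0.04, 0, 0, 0, 200], [0, 0, -0.02, 0, 0, 0, 200], [0, 0, 0, 0, 0, 0, 200], [0, 0, 0, 0, 0, 0, 200]]]'

```text
clock: 9.23
position: [547.8, -64.3, 182.9]
ee_rot: [0.987, 0.158, 0.003, -0.0]
contact_force: [0.1, -0.9, -0.8]
gripper_width: 30.4
```

```bash
python3 -c "
from h import *
go(424.9,228.5,180)
p=read_state()['position'];print(proj('side',p+[0,0,58]))
s=get_image('side')[100:300,240:390]
cv2.imwrite('pics/a5.png',cv2.resize(s,None,fx=3,fy=3,interpolation=2))
"
```

```text
t 9.2333 pos [547.8 -64.3 182.9] yaw 0.318 tilt [0.005 0.001] w 30.40105721489157 j [ 0.18  0.31 -0.26 -0.   -1.    1.71] F [ 0.1 -0.9 -0.8]
delta tool mm [ -25.3 -316.5    2.6]
[313.  145.5]
```

View pics/a5.png

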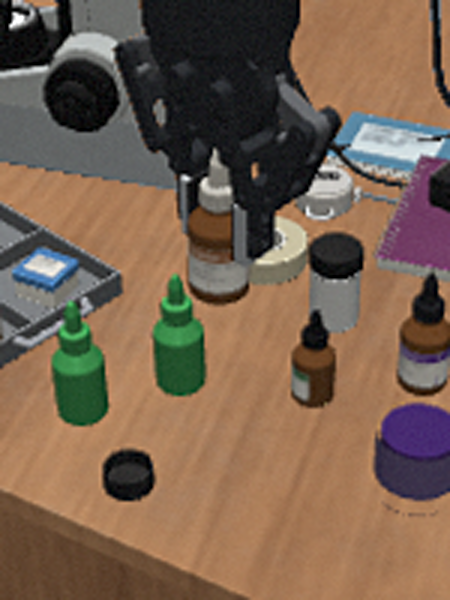

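Iodine is held upright, with its tip at (312,151). Carrying it to the y=+53 pocket.

Emit:
drive_tool --moves '[[[-0.003, -0.03, 0, 0, 0, 0, 200], [-0.003, -0.041, 0, 0, 0, 0, 200], [-0.003, -0.041, 0, 0, 0, 0, 200], [-0.003, -0.041, 0, 0, 0, 0, 200], [-0.003, -0.041, 0, 0, 0, 0, 200], [-0.003, -0.041, 0, 0, 0, 0, 200], [-0.003, -0.041, 0, 0, 0, 0, 200], [-0.003, -0.041, 0, 0, 0, 0, 200]]]'

```text
clock: 9.95
position: [423.4, 230.0, 179.0]
ee_rot: [0.987, 0.158, -0.001, 0.001]
contact_force: [1.1, 0.5, -1.0]
gripper_width: 30.1
```

Emit:
drive_tool --moves '[[[0, 0, 0.02, 0, 0, 0, 200], [0, 0, 0.03, 0, 0, 0, 200], [0, 0, 0.03, 0, 0, 0, 200], [0, 0, 0.03, 0, 0, 0, 200], [0, 0, 0, 0, 0, 0, 200], [0, 0, 0, 0, 0, 0, 200], [0, 0, 0, 0, 0, 0, 200]]]'

```text
clock: 10.53
position: [425.9, 229.5, 71.0]
ee_rot: [0.987, 0.159, 0.0, 0.0]
contact_force: [-0.3, -0.6, -0.3]
gripper_width: 30.4
```

```bash
python3 -c "
from h import *
go(424.9,228.5,38)
"
```

```text
t 10.5333 pos [425.9 229.5  71. ] yaw 0.319 tilt [0.001 0.   ] w 30.41563720852388 j [ 0.83  0.35 -0.55  0.   -0.67  1.06] F [-0.3 -0.6 -0.3]
delta tool mm [-1.3  0.6 33. ]
```

Emit:
drive_tool --moves '[[[-0.001, 0, 0.012, 0, 0, 0, 200], [0, 0, 0.015, 0, 0, 0, 200], [0, 0, 0.005, 0, 0, 0, 200], [0, 0, 0, 0, 0, 0, 200], [0, 0, 0, 0, 0, 0, 200]]]'

```text
clock: 10.95
position: [425.1, 229.4, 39.5]
ee_rot: [0.987, 0.159, 0.001, -0.001]
contact_force: [-0.2, -0.3, -0.1]
gripper_width: 30.2
```

```bash
python3 -c "
from h import *
go(424.9,228.5,37.5)
"
```

```text
t 10.95 pos [425.1 229.4  39.5] yaw 0.318 tilt [0.002 0.001] w 30.19633789924181 j [ 0.83  0.4  -0.58  0.   -0.59  1.06] F [-0.2 -0.3 -0.1]
delta tool mm [-0.5  0.8  2. ]
```

Emit:
drive_tool --moves '[[[0, 0, 0.002, 0, 0, 0, 200], [0, 0, 0, 0, 0, 0, 200], [0, 0, 0, 0, 0, 0, 120], [0, 0, 0, 0, 0, 0, 120], [0, 0, 0, 0, 0, 0, 120], [0, 0, -0.005, 0, 0, 0, 120], [0, 0, -0.02, 0, 0, 0, 120], [0, 0, -0.03, 0, 0, 0, 120]]]'

```text
clock: 11.62
position: [422.9, 227.4, 90.0]
ee_rot: [0.987, 0.158, -0.003, 0.002]
contact_force: [0.3, 0.6, 0.2]
gripper_width: 45.4
```

Emit:
drive_tool --moves '[[[0, 0, -0.04, 0, 0, 0, 120], [0, 0, -0.04, 0, 0, 0, 120], [0, 0, -0.02, 0, 0, 0.12, 70], [0, 0, 0, 0, 0, 0.121, 70], [0, 0, 0, 0, 0, 0.121, 70], [0, 0, 0, 0, 0, 0.121, 70], [0, 0, 0, 0, 0, 0.121, 70], [0, 0, 0, 0, 0, 0.121, 70]]]'

```text
clock: 12.28
position: [424.2, 228.7, 191.7]
ee_rot: [0.979, -0.205, 0.0, -0.0]
contact_force: [-0.9, -0.1, -0.5]
gripper_width: 62.1
```

Emit:
drive_tool --moves '[[[0, 0, 0, 0, 0, 0.121, 70], [0, 0, 0, 0, 0, 0.121, 70], [0, 0, 0, 0, 0, 0.121, 70], [0, 0, 0, 0, 0, 0.121, 70], [0, 0, 0, 0, 0, 0.121, 70], [0, 0, 0, 0, 0, 0.121, 70], [0, 0, 0, 0, 0, 0.121, 70], [0, 0, 0, 0, 0, 0, 70]]]'

```text
clock: 12.95
position: [424.2, 228.7, 191.6]
ee_rot: [0.809, -0.587, -0.0, -0.0]
contact_force: [0.6, 0.4, 0.4]
gripper_width: 61.9
```

```bash
python3 -c "
from h import *
go(700,-46,180)
for P in((700,-46),(697,-45),(701,-48)):print(P,proj('side',P+(87,)),proj('side',P+(0,)), proj('top',P+(87,)))
"
```

```text
t 12.95 pos [424.2 228.7 191.6] yaw -1.256 tilt [-0.  0.] w 61.943547693631324 j [ 0.83  0.19 -0.4  -0.   -0.98 -0.52] F [0.6 0.4 0.4]
delta tool mm [ 346.7 -177.1   11.5]
(700, -46) [382.7 192.2] [379.5 227.6] [342.7 150.8]
(697, -45) [381.1 192.4] [377.9 227.8] [342.3 152.1]
(701, -48) [383.8 192.6] [380.5 228.1] [343.6 150.4]
```

Emit:
drive_tool --moves '[[[0.02, -0.01, 0, 0, 0, 0, 70], [0.036, -0.018, 0, 0, 0, 0, 70], [0.036, -0.018, 0, 0, 0, 0, 70], [0.036, -0.018, 0, 0, 0, 0, 70], [0.036, -0.018, 0, 0, 0, 0, 70], [0.036, -0.018, 0, 0, 0, 0, 70], [0.036, -0.018, 0, 0, 0, 0, 70], [0.036, -0.018, 0, 0, 0, 0, 70]]]'

```text
clock: 13.62
position: [639.4, 11.1, 191.4]
ee_rot: [0.811, -0.585, -0.0, 0.0]
contact_force: [0.9, 0.8, 1.7]
gripper_width: 61.7
```

Emit:
drive_tool --moves '[[[0.036, -0.018, 0, 0, 0, 0, 70], [0.036, -0.018, 0, 0, 0, 0, 70], [0, 0, 0.02, 0, 0, 0, 70], [0, 0, 0.02, 0, 0, 0, 70], [0, 0, 0.01, 0, 0, 0, 70], [0, 0, 0, 0, 0, 0, 70], [0, 0, 0, 0, 0, 0, 70], [0, 0, 0, 0, 0, 0, 70]]]'

```text
clock: 14.28
position: [695.7, -43.9, 143.0]
ee_rot: [0.81, -0.586, 0.001, -0.001]
contact_force: [-0.4, 0.4, 0.7]
gripper_width: 62.0
```

```bash
python3 -c "
from h import *
go(701,-47,29)
s=get_image('side')[90:290,180:420]
cv2.imwrite('pics/a6.png',cv2.resize(s,None,fx=3,fy=3,interpolation=2))
"
```

```text
t 14.2833 pos [695.7 -43.9 143. ] yaw -1.252 tilt [ 0.002 -0.   ] w 61.965313006721004 j [ 0.17  0.58  0.08  0.   -1.07  0.15] F [-0.4  0.4  0.7]
delta tool mm [  4.5  -3.8 114. ]
```

View pics/a6.png

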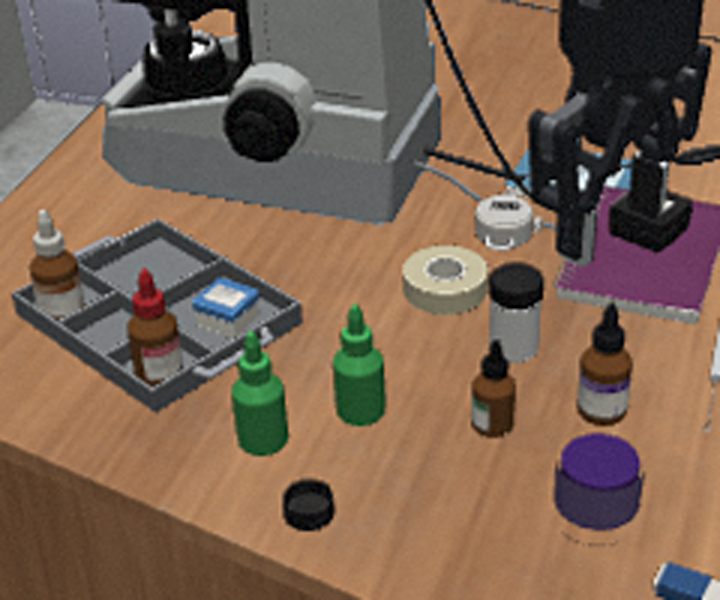

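Iodine and red stand upright in their pockets, and violet is free at crop (607,370). Descending.

Emit:
drive_tool --moves '[[[0.004, -0.003, 0.02, 0, 0, 0, 70], [0, 0, 0.03, 0, 0, 0, 70], [0, 0, 0.03, 0, 0, 0, 70], [0, 0, 0.033, 0, 0, 0, 70], [0, 0, 0, 0, 0, 0, 70], [0, 0, 0, 0, 0, 0, 70], [0, 0, 0, 0, 0, 0, 70]]]'

```text
clock: 14.92
position: [700.8, -46.9, 31.0]
ee_rot: [0.81, -0.586, 0.002, -0.001]
contact_force: [0.2, -0.4, 0.7]
gripper_width: 62.1
```

Emit:
drive_tool --moves '[[[0, 0, 0, 0, 0, 0, 200], [0, 0, 0, 0, 0, 0, 200], [0, 0, 0, 0, 0, 0, 200], [0, 0, 0, 0, 0, 0, 200], [0, 0, 0, 0, 0, 0, 200], [0, 0, 0, 0, 0, 0, 200]]]'

```text
clock: 15.42
position: [700.5, -47.2, 31.0]
ee_rot: [0.81, -0.586, 0.002, -0.001]
contact_force: [-1.3, -0.0, 6.0]
gripper_width: 30.4
```

Emit:
drive_tool --moves '[[[0, 0, -0.02, 0, 0, 0, 200], [0, 0, -0.03, 0, 0, 0, 200], [0, 0, -0.04, 0, 0, 0, 200], [0, 0, -0.04, 0, 0, 0, 200], [0, 0, -0.02, 0, 0, 0, 200], [0, 0, 0, 0, 0, 0, 200], [0, 0, 0, 0, 0, 0, 200]]]'

```text
clock: 16.0
position: [699.5, -47.0, 180.4]
ee_rot: [0.81, -0.587, 0.001, -0.002]
contact_force: [-0.4, -0.9, -1.7]
gripper_width: 30.0
```

```bash
python3 -c "
from h import *
go(441.5,178.1,190)
p=read_state()['position'];print(proj('side',p+[0,0,56]))
s=get_image('side')[60:260,300:450]
cv2.imwrite('pics/a7.png',cv2.resize(s,None,fx=3,fy=3,interpolation=2))
"
```

```text
t 16.0 pos [699.5 -47.  180.4] yaw -1.254 tilt [0.004 0.001] w 30.009124299963304 j [ 0.16  0.55  0.13 -0.   -1.15  0.15] F [-0.4 -0.9 -1.7]
delta tool mm [-294.3  175.   -10.2]
[389.5 120.2]
```

View pics/a7.png

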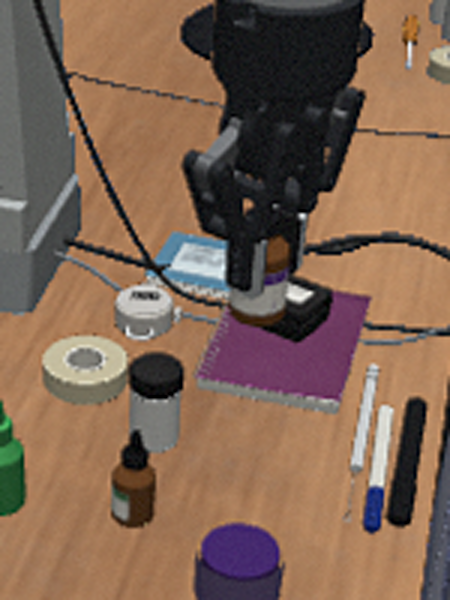

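Violet is held. Carrying it to the middle pocket, well clear of the glass.

Emit:
drive_tool --moves '[[[-0.02, 0.012, 0, 0, 0, 0, 200], [-0.033, 0.02, 0, 0, 0, 0, 200], [-0.035, 0.02, 0, 0, 0, 0, 200], [-0.035, 0.021, 0, 0, 0, 0, 200], [-0.035, 0.021, 0, 0, 0, 0, 200], [-0.035, 0.021, 0, 0, 0, 0, 200], [-0.035, 0.021, 0, 0, 0, 0, 200], [-0.034, 0.02, 0, 0, 0, 0, 200]]]'

```text
clock: 16.72
position: [466.3, 153.2, 176.4]
ee_rot: [0.81, -0.587, -0.001, 0.002]
contact_force: [0.2, 1.0, -0.8]
gripper_width: 30.2
```

Emit:
drive_tool --moves '[[[-0.032, 0.019, 0, 0, 0, 0, 200], [0, 0, 0, 0, 0, 0, 200], [0, 0, 0, 0, 0, 0, 200]]]'

```text
clock: 16.97
position: [439.2, 178.2, 177.1]
ee_rot: [0.811, -0.585, -0.001, 0.001]
contact_force: [1.2, -0.2, -1.3]
gripper_width: 30.2
```

```bash
python3 -c "
from h import *
go(441.5,178.1,36)
s=get_image('side')[90:240,160:300]
cv2.imwrite('pics/a8.png',cv2.resize(s,None,fx=4,fy=4,interpolation=2))
"
```

```text
t 16.9667 pos [439.2 178.2 177.1] yaw -1.25 tilt [-0.002 -0.002] w 30.190720264704638 j [ 0.73  0.19 -0.44 -0.   -0.94 -0.41] F [ 1.2 -0.2 -1.3]
delta tool mm [  0.7  -2.6 141.1]
```

View pics/a8.png

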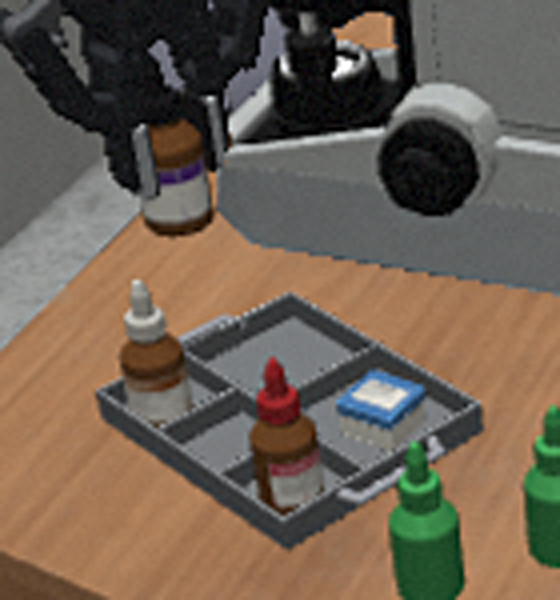

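Violet is above the free middle pocket with its neighbours upright. Lowering.

Emit:
drive_tool --moves '[[[0.001, -0.001, 0.02, 0, 0, 0, 200], [0, 0, 0.03, 0, 0, 0, 200], [0, 0, 0.03, 0, 0, 0, 200], [0, 0, 0.02, 0, 0, 0, 200], [0, 0, 0.01, 0, 0, 0, 200], [0, 0, 0, 0, 0, 0, 200], [0, 0, 0, 0, 0, 0, 200]]]'

```text
clock: 17.6
position: [442.9, 175.8, 67.3]
ee_rot: [0.809, -0.587, -0.0, 0.001]
contact_force: [1.1, 0.0, 0.1]
gripper_width: 30.4
```

```bash
python3 -c "
from h import *
go(441.5,178.1,35.5)
"
```

```text
t 17.6 pos [442.9 175.8  67.3] yaw -1.256 tilt [-0.002 -0.002] w 30.417463191756678 j [ 0.72  0.35 -0.57  0.   -0.66 -0.41] F [1.1 0.  0.1]
delta tool mm [-2.7  0.5 31.8]
```

Emit:
drive_tool --moves '[[[-0.002, 0, 0.012, 0, 0, 0, 200], [0, 0, 0.014, 0, 0, 0, 200], [0, 0, 0.004, 0, 0, 0, 200], [0, 0, 0, 0, 0, 0, 200], [0, 0, 0, 0, 0, 0, 200]]]'

```text
clock: 18.02
position: [442.5, 178.9, 39.0]
ee_rot: [0.81, -0.587, 0.0, -0.0]
contact_force: [-0.7, -0.2, -0.3]
gripper_width: 30.4
```

```bash
python3 -c "
from h import *
go(441.5,178.1,35.5)
"
```

```text
t 18.0167 pos [442.5 178.9  39. ] yaw -1.254 tilt [0.001 0.001] w 30.372686376682584 j [ 0.73  0.4  -0.59  0.   -0.58 -0.41] F [-0.7 -0.2 -0.3]
delta tool mm [0.5 1.2 3.5]
```

Then release, rise, turn back to caddy yaw and open fully.

Emit:
drive_tool --moves '[[[0, 0, 0.003, 0, 0, 0, 200], [0, 0, 0, 0, 0, 0, 200], [0, 0, 0, 0, 0, 0, 120], [0, 0, 0, 0, 0, 0, 120], [0, 0, 0, 0, 0, 0, 120], [0, 0, -0.005, 0, 0, 0, 120], [0, 0, -0.02, 0, 0, 0, 120], [0, 0, -0.03, 0, 0, 0, 120]]]'

```text
clock: 18.68
position: [440.3, 177.7, 89.2]
ee_rot: [0.81, -0.587, -0.001, 0.003]
contact_force: [0.9, 0.4, 1.0]
gripper_width: 45.2
```

Emit:
drive_tool --moves '[[[0, 0, -0.04, 0, 0, 0, 120], [0, 0, -0.04, 0, 0, 0, 120], [0, 0, -0.02, 0, 0, -0.12, 70], [0, 0, 0, 0, 0, -0.121, 0], [0, 0, 0, 0, 0, -0.121, 0], [0, 0, 0, 0, 0, -0.121, 0], [0, 0, 0, 0, 0, -0.121, 0], [0, 0, 0, 0, 0, -0.121, 0]]]'

```text
clock: 19.35
position: [441.7, 178.7, 190.9]
ee_rot: [0.966, -0.258, 0.0, -0.0]
contact_force: [-0.7, -0.3, 0.0]
gripper_width: 84.9
```

Emit:
drive_tool --moves '[[[0, 0, 0, 0, 0, -0.121, 0], [0, 0, 0, 0, 0, -0.121, 0], [0, 0, 0, 0, 0, -0.121, 0], [0, 0, 0, 0, 0, -0.121, 0], [0, 0, 0, 0, 0, -0.121, 0], [0, 0, 0, 0, 0, -0.121, 0], [0, 0, 0, 0, 0, -0.121, 0], [0, 0, 0, 0, 0, 0, 0]]]'

```text
clock: 20.02
position: [441.7, 178.8, 190.7]
ee_rot: [0.987, 0.159, 0.0, -0.0]
contact_force: [-0.0, -0.1, -0.0]
gripper_width: 85.4
```

```bash
python3 - <<'E'
from h import *
go(645,-123,180)
im=cv2.imread("pics/side0.png")
# ellipse of violet fill top & base arc
print(proj("side",(644,-122,43)),proj("top",(644,-122,43)))
f=lambda u,v,z:at("side",u/6+330,v/6+210,z)
print("base arc front",f(282,370,0),"fill sides z43",f(222,200,43),f(379,205,43))
th=np.linspace(0,2*np.pi,400)
for c in((644,-122),(641,-124),(646,-126)):
    q=np.array([proj("side",(c[0]+26*np.cos(t),c[1]+26*np.sin(t),0)) for t in th]);print(c,q[q[:,1].argmax()],q[:,0].min(),q[:,0].max())
E
```

```text
t 20.0167 pos [441.7 178.8 190.7] yaw 0.32 tilt [0. 0.] w 85.42272126405607 j [ 0.73  0.18 -0.42  0.   -0.98  1.16] F [-0.  -0.1 -0. ]
delta tool mm [ 97.9 350.4  10.7]
[379.  244.2] [374.2 178.8]
base arc front [ 629.7 -142.2    0. ] fill sides z43 [ 626.8 -109.9   43. ] [ 665.8 -133.8   43. ]
(644, -122) [377.  272.2] 363.0 391.8
(641, -124) [376.9 273.6] 362.1 391.1
(646, -126) [379.4 273.3] 365.1 394.1
```

The jar's base arc at (377,271.7) confirms its axis at about (644,-122). Heading there.

Emit:
drive_tool --moves '[[[0.005, 0.02, 0, 0, 0, 0, 0], [0.011, 0.04, 0, 0, 0, 0, 0], [0.011, 0.04, 0, 0, 0, 0, 0], [0.011, 0.04, 0, 0, 0, 0, 0], [0.011, 0.04, 0, 0, 0, 0, 0], [0.011, 0.04, 0, 0, 0, 0, 0], [0.011, 0.04, 0, 0, 0, 0, 0], [0.011, 0.04, 0, 0, 0, 0, 0]]]'

```text
clock: 20.68
position: [614.3, -82.4, 190.6]
ee_rot: [0.988, 0.157, 0.0, -0.0]
contact_force: [0.4, 1.2, 0.3]
gripper_width: 85.3
```

Emit:
drive_tool --moves '[[[0.011, 0.035, 0, 0, 0, 0, 0], [0.004, 0.015, 0.01, 0, 0, 0, 0], [0, 0, 0.02, 0, 0, 0, 0], [0, 0, 0.02, 0, 0, 0, 0], [0, 0, 0, 0, 0, 0, 0], [0, 0, 0, 0, 0, 0, 0]]]'

```text
clock: 21.18
position: [642.8, -123.4, 139.5]
ee_rot: [0.988, 0.157, -0.001, -0.0]
contact_force: [0.3, -0.4, 0.3]
gripper_width: 85.6
```

```bash
python3 - <<'E'
from h import *
go(644,-122,36)
s=get_image("side");t=get_image("top")
a=cv2.resize(s[150:300,300:450],(400,400),interpolation=2);b=cv2.resize(s[140:240,170:270],(400,400),interpolation=2)
cv2.imwrite("pics/a9.png",np.hstack([a,b]))
E
```

```text
t 21.1833 pos [ 642.8 -123.4  139.5] yaw 0.316 tilt [-0.003 -0.   ] w 85.6073957434509 j [ 0.06  0.51 -0.04  0.   -1.02  1.83] F [ 0.3 -0.4  0.3]
delta tool mm [  1.9  -0.9 103.5]
```

View pics/a9.png

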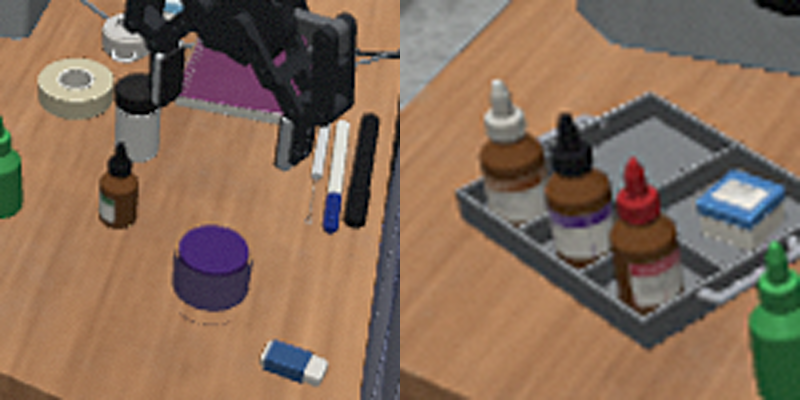

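All three bottles stand in their pockets. The gripper is over the jar, so I'm descending.

Emit:
drive_tool --moves '[[[0.001, 0, 0.02, 0, 0, 0, 0], [0, 0, 0.025, 0, 0, 0, 0], [0, 0, 0.025, 0, 0, 0, 0], [0, 0, 0.02, 0, 0, 0, 0], [0, 0, 0.012, 0, 0, 0, 0], [0, 0, 0, 0, 0, 0, 0], [0, 0, 0, 0, 0, 0, 0]]]'

```text
clock: 21.87
position: [645.3, -122.8, 39.4]
ee_rot: [0.987, 0.159, 0.001, 0.0]
contact_force: [-0.3, -0.4, -0.3]
gripper_width: 85.2
```

Emit:
drive_tool --moves '[[[0, 0, 0, 0, 0, 0, 120], [0, 0, 0, 0, 0, 0, 120], [0, 0, 0, 0, 0, 0, 120], [0, 0, 0, 0, 0, 0, 120], [0, 0, 0, 0, 0, 0, 120], [0, 0, 0, 0, 0, 0, 120]]]'

```text
clock: 22.37
position: [645.6, -122.8, 40.6]
ee_rot: [0.987, 0.159, 0.002, 0.0]
contact_force: [-1.0, 1.0, 6.0]
gripper_width: 52.3
```

Emit:
drive_tool --moves '[[[0, 0, 0, 0, 0, 0, 170], [0, 0, 0, 0, 0, 0, 170], [0, 0, -0.02, 0, 0, 0, 170], [0, 0, -0.03, 0, 0, 0, 170], [0, 0, -0.035, 0, 0, 0, 170], [0, 0, -0.035, 0, 0, 0, 170], [0, 0, -0.02, 0, 0, 0, 170], [0, 0, 0, 0, 0, 0, 170]]]'

```text
clock: 23.03
position: [647.4, -123.3, 185.3]
ee_rot: [0.987, 0.159, 0.006, 0.001]
contact_force: [-0.0, 0.0, 0.1]
gripper_width: 52.7
```

```bash
python3 - <<'E'
from h import *
go(490,237.3,185)
s=get_image("side")[100:300,300:450]
cv2.imwrite("pics/a10.png",cv2.resize(s,None,fx=3,fy=3,interpolation=2))
print(proj("side",read_state()["position"]))
E
```

```text
t 23.0333 pos [ 647.4 -123.3  185.3] yaw 0.319 tilt [ 0.012 -0.001] w 52.67967387894476 j [ 0.06  0.47  0.01  0.   -1.1   1.83] F [-0.   0.   0.1]
delta tool mm [ -36.4 -391.8   -2. ]
[386.4 179.3]
```

View pics/a10.png

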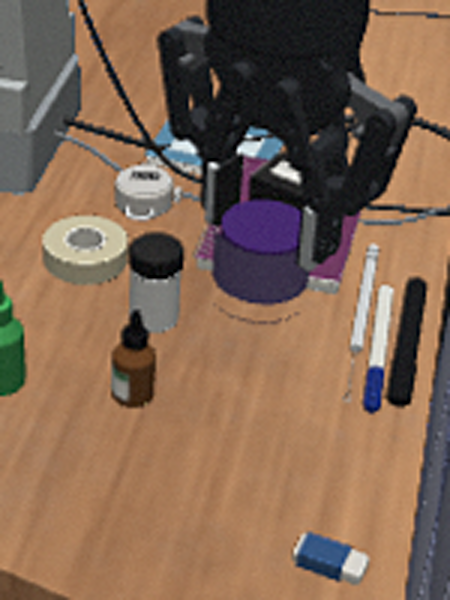

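The jar is lifted cleanly, with its fill at crop (262,250). Carrying it to its bay.

Emit:
drive_tool --moves '[[[-0.003, -0.02, 0, 0, 0, 0, 170], [-0.004, -0.03, 0, 0, 0, 0, 170], [-0.004, -0.038, 0, 0, 0, 0, 170], [-0.004, -0.04, 0, 0, 0, 0, 170], [-0.004, -0.04, 0, 0, 0, 0, 170], [-0.004, -0.04, 0, 0, 0, 0, 170], [-0.004, -0.04, 0, 0, 0, 0, 170], [-0.004, -0.04, 0, 0, 0, 0, 170]]]'

```text
clock: 23.75
position: [522.7, 141.9, 176.7]
ee_rot: [0.987, 0.158, -0.002, 0.0]
contact_force: [1.0, -0.6, -1.2]
gripper_width: 52.4
```

Emit:
drive_tool --moves '[[[-0.004, -0.04, 0, 0, 0, 0, 170], [-0.001, -0.035, 0, 0, 0, 0, 170], [0, -0.02, 0, 0, 0, 0, 170], [0, -0.009, 0, 0, 0, 0, 170], [0, 0, 0, 0, 0, 0, 170], [0, 0, 0, 0, 0, 0, 170]]]'

```text
clock: 24.25
position: [487.1, 237.5, 177.3]
ee_rot: [0.987, 0.159, -0.001, 0.001]
contact_force: [-0.2, -0.2, -0.9]
gripper_width: 52.2
```

```bash
python3 - <<'E'
from h import *
go(490,237.3,46)
E
```

```text
t 24.25 pos [487.1 237.5 177.3] yaw 0.318 tilt [-0.002 -0.001] w 52.244526310472764 j [ 0.75  0.3  -0.29 -0.   -0.99  1.14] F [-0.2 -0.2 -0.9]
delta tool mm [  3.    1.1 131.3]
```

Emit:
drive_tool --moves '[[[0.003, 0.001, 0.02, 0, 0, 0, 170], [0, 0, 0.03, 0, 0, 0, 170], [0, 0, 0.025, 0, 0, 0, 170], [0, 0, 0.015, 0, 0, 0, 170], [0, 0, 0, 0, 0, 0, 170], [0, 0, 0, 0, 0, 0, 170]]]'

```text
clock: 24.75
position: [491.0, 236.4, 87.6]
ee_rot: [0.988, 0.158, -0.001, 0.001]
contact_force: [0.8, 0.7, -0.7]
gripper_width: 52.1
```

```bash
python3 - <<'E'
from h import *
go(490,237.3,45)
s=get_image("side")[110:250,160:300]
cv2.imwrite("pics/a11.png",cv2.resize(s,None,fx=4,fy=4,interpolation=2))
E
```

```text
t 24.75 pos [491.  236.4  87.6] yaw 0.316 tilt [-0.002 -0.002] w 52.086699895009325 j [ 0.75  0.41 -0.38  0.   -0.78  1.14] F [ 0.8  0.7 -0.7]
delta tool mm [-0.6 -1.2 42.6]
```

View pics/a11.png

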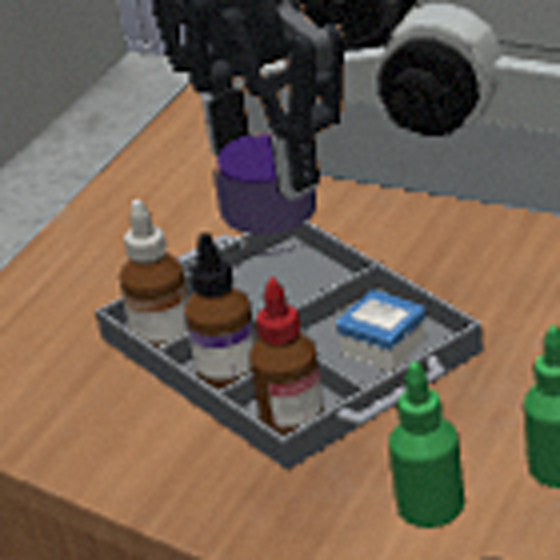

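The jar hangs right over its bay. Lowering.

Emit:
drive_tool --moves '[[[0, -0.001, 0.012, 0, 0, 0, 170], [0, 0, 0.015, 0, 0, 0, 170], [0, 0, 0.01, 0, 0, 0, 170], [0, 0, 0.002, 0, 0, 0, 170], [0, 0, 0, 0, 0, 0, 170], [0, 0, 0, 0, 0, 0, 170]]]'

```text
clock: 25.3
position: [491.1, 239.4, 50.2]
ee_rot: [0.987, 0.159, 0.001, -0.0]
contact_force: [-0.1, -0.7, -1.5]
gripper_width: 53.0
```

```bash
python3 - <<'E'
from h import *
go(490,237.3,45)
E
```

```text
t 25.3 pos [491.1 239.4  50.2] yaw 0.318 tilt [0.001 0.001] w 52.9648911498113 j [ 0.75  0.47 -0.42  0.   -0.69  1.14] F [-0.1 -0.7 -1.5]
delta tool mm [-1.7  1.6  5.2]
```

Emit:
drive_tool --moves '[[[0, 0.001, 0.002, 0, 0, 0, 170], [0, 0, 0.002, 0, 0, 0, 170], [0, 0, 0, 0, 0, 0, 170], [0, 0, 0, 0, 0, 0, 170]]]'

```text
clock: 25.63
position: [490.8, 238.2, 45.5]
ee_rot: [0.987, 0.158, 0.0, -0.0]
contact_force: [0.3, 0.2, -1.4]
gripper_width: 52.5
```

```bash
python3 - <<'E'
from h import *
go(490,237.3,45)
E
```

```text
t 25.6333 pos [490.8 238.2  45.5] yaw 0.318 tilt [0. 0.] w 52.53874269332862 j [ 0.75  0.47 -0.42  0.   -0.68  1.14] F [ 0.3  0.2 -1.4]
delta tool mm [-1.   0.6  0.5]
```

Emit:
drive_tool --moves '[[[0, 0, 0.001, 0, 0, 0, 170], [0, 0, 0, 0, 0, 0, 170], [0, 0, 0, 0, 0, 0, 40], [0, 0, 0, 0, 0, 0, 40], [0, 0, 0, 0, 0, 0, 40], [0, 0, 0, 0, 0, 0, 40]]]'

```text
clock: 26.13
position: [490.8, 238.1, 44.3]
ee_rot: [0.987, 0.158, 0.0, -0.0]
contact_force: [0.8, 0.5, 0.5]
gripper_width: 72.2
```

Emit:
drive_tool --moves '[[[0, 0, -0.005, 0, 0, 0, 40], [0, 0, -0.02, 0, 0, 0, 40], [0, 0, -0.03, 0, 0, 0, 40], [0, 0, -0.04, 0, 0, 0, 40], [0, 0, -0.04, 0, 0, 0, 40], [0, 0, -0.03, 0, 0, 0, 40], [0, 0, 0, 0, 0, 0, 40], [0, 0, 0, 0, 0, 0, 40]]]'

```text
clock: 26.8
position: [491.4, 238.7, 211.9]
ee_rot: [0.987, 0.158, 0.002, -0.002]
contact_force: [-0.5, -0.7, -0.1]
gripper_width: 71.9
```

Emit:
drive_tool --moves '[[[0, 0.03, 0, 0, 0, 0, 40], [0, 0.04, 0, 0, 0, 0, 40], [0, 0.04, 0, 0, 0, 0, 40], [0, 0.04, 0, 0, 0, 0, 40], [0, 0.04, 0, 0, 0, 0, 40], [0, 0.03, 0, 0, 0, 0, 40], [0, 0, 0, 0, 0, 0, 40], [0, 0, 0, 0, 0, 0, 40]]]'

```text
clock: 27.47
position: [558.9, 27.4, 207.5]
ee_rot: [0.988, 0.157, -0.002, 0.0]
contact_force: [0.2, 0.8, 0.1]
gripper_width: 71.8
```

```bash
python3 - <<'E'
from h import *
go(490,237.3,45)
s=get_image("side");t=get_image("top")
a=cv2.resize(s[130:290,170:420],(780,500),interpolation=2)
cv2.imwrite("pics/a12.png",a)
E
```

```text
t 27.4667 pos [558.9  27.4 207.5] yaw 0.315 tilt [-0.004 -0.001] w 71.78965214289597 j [ 0.34  0.3  -0.2  -0.   -1.07  1.55] F [0.2 0.8 0.1]
delta tool mm [   0.  -220.9  162.5]
```

View pics/a12.png

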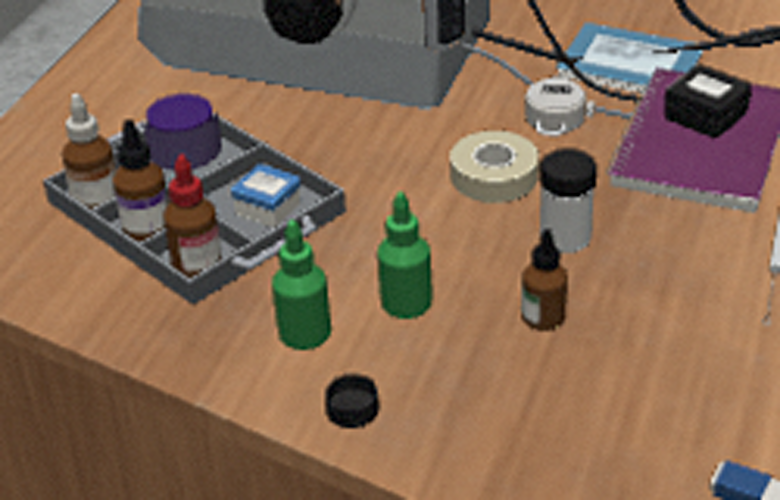

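The picture shows three bottles upright in the pockets, the jar upright in its bay with its fill top at about (227,166), and the look-alikes untouched. One numeric check of the jar's position, then I hand in.

```bash
python3 - <<'E'
from h import *
print(proj("side",(490,238,47)), at("side",227.4,165.8,47), read_state()["joint_vel"].round(3))
print(job_done())
E
```

```text
[226.8 166.6] [492.1 240.4  47. ] [ 0.024 -0.008  0.005  0.002 -0.001  0.003]
the job is handed in; nothing more can be done
None
```

The caddy is packed and the job is handed in at about 27.5 s of the allowed 115 s. The three tall bottles went in first: red in the y = -53 pocket, white-cap iodine in +53 and violet in the middle. The jar went in last, into the empty large bay.

- **Final picture:** all three bottles and the jar stand upright in their places. The oil bottle, canister and green bottles stand where they were. The gripper is clear at z ≈ 207 mm.
- **Jar position:** the picture puts it about 3 mm from the bay centre I worked out, and the bay leaves 11 mm of play all round.
- **Forces:** the readings I saw stayed under 10 N.
- **Disagreements between checks:**
  - The top and side views differed by up to about 8 mm on the bottles. I relied mainly on the side view, and the grasps confirmed it.
  - The gripper read about 30.5 mm on the 33 mm bottles, but each was held upright.
- **Not checked:** the gripper and arm hid the caddy from the top camera during placing, so I judged the final state from the side view alone.

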